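Home the hand-cranked lens stage and zero its dial gauge

ROBOT

A 6-joint arm with a two-finger parallel gripper is mounted at the origin on the work surface. World frame = base frame: x ahead of the robot, y to its left, z up, the work surface at z = 0. Lengths are in mm, angles in rad, forces in N, time in s.
With the tool pointing down it reaches from about 375 to 825 mm from the base axis. Payload 5.5 kg.
Tool frame: the origin (TCP) lies on the front face of the gripper's body, between the roots of the fingers; the fingertips stand ahead of it and the grasp point (between the pads) lies 54 mm ahead of it (env.tips_ahead is the z of the fingertips in the tool frame, in mm); z points along the fingers, y is the direction in which the jaws open and shut (so a half turn about z gives the same grasp; the last joint's range is limited). The gripper opens to 85 mm and grips with 20 to 120 N. Pads are 22 mm wide; open, the fingers measure 114 mm over their backs; the gripper's body (76 mm by 85 mm) begins 54 mm behind the grasp point. The pads swing forward as they close: fully open they stand 13 mm farther back than shut.
Start: joints at [0, 0.314, -0.047, 1.21, 0, 1.571], TCP at [599.996, -0, 303.899] pointing down, gripper open.
Joint ranges: [-2.67, 2.67], [-0.69, 1.73], [-1.03, 1.25], [-2.08, 2.16], [-1.42, 1.45], [-3.14, 3.14]. Speed limits (rad/s): [2.39, 2.39, 3.01, 3.14, 3.14, 3.14].

INTERFACE

Orientations are given as a 3x3 rotation matrix whose columns are the frame's x, y, z axes.
In Python, from rig import env gives the robot as it stands.
- The arm moves only by the tool arm_command, never from a script. Its argument "targets" is a list of rows, each a list of 7 numbers: the shift along the tool's x, y, z in m, then the turn, a rotation vector about the tool's x, y, z in degrees, then the gripper's target within -1 to 1 (fully open at 1, half-way at 0, shut at -1). A call has exactly 8 rows; each row shifts and turns the pose as measured when the row begins, along the tool's axes as they then stand; what a row does not reach is not made up. A row lasts 1/12 s, in which the tool goes at most 41.7 mm and 7.16 degrees, less where a joint would pass 70% of its speed; a pose out of reach is approached as far as the arm can. A call with a gripper value outside its range is refused whole. The fingers move at their own pace and stop on an object; "squeeze" is the grip in N (left out, the last holds). Time passes only in rows, so rows that do not move let the fingers close, or fill a call up. It gives the time, the measured TCP pose, the force and the opening at its end, in the units of the state.
- env.get_obs(): the state, without advancing time (a new reading comes with each control period).
- env.snapshot(name): name is "scene" or "side" or "wrist"; returns a dict with "image" (420x560x3 uint8, blue, green, red), "z_map" (420x560 float32, mm along the optical axis (not along the pixel's ray), 0 where there is no reading), "vfov" (degrees; the focal length in pixels is half the picture's height over the tangent of half this angle, whatever the lens; pixels are square), "cx", "cy" (the principal point, pixels), "dist_coeffs" ([k1, k2, p1, p2, k3] as OpenCV has them; the pictures are not rectified), "cam_to_world" (4x4, takes a point from camera to world coordinates). Camera axes: x right, y down, z forward; pixel columns grow to the right and rows downward; lengths in mm; the calibration is good to about 2 mm. A picture is of the moment at which its call begins.
- env.hand_in(): hands the job in, once; it reports no verdict.
The state is a dict: "time_s": time; "qpos": joint angles; "qd": joint speeds; "joint_torque": joint torques, N m; "ee_pos": TCP position; "eef_rot": TCP orientation; "ft_force": force on the tool from outside, world axes, zero at the start; "moment": the same for the moment, N m; "grip_width": finger opening in mm.
Only numpy, scipy, OpenCV 4.12 (cv2) and the standard library are available. Lean on these libraries where they do the work, as an engineer would, in place of code of your own. Each camera call takes 0.05 s, during which the arm holds its last target.

TASK

Home the lens stage: crank its handwheel clockwise (seen from above) until you feel it come up against its stop, then back it off a quarter turn. After that, without moving the wheel again, turn the knurled ring of the dial gauge until its red zero mark lies at the tip of the black pointer, and let go. Do not touch the lens or its carriage and leave everything else on the bench where it is.

Things in the scene. Friction and masses are not known exactly. Their poses are not given: they have to be found in the camera images.
- stage: aluminium breadboard, fixed to the bench, 200 (its x) x 460 (its y) x 20 mm; origin at the centre of its underside, z up. It carries, along its y axis (x = 0): the dial gauge at y = -140 mm, the lens carriage near y = 0, and the headstock with the handwheel at y = +150 mm.
- carriage: blue sliding block 80 x 60 x 18 mm on the rail in the middle of the stage, with a round lens in a black ring (63 mm across) standing on it, top 121 mm above the bench; origin at the centre of the underside. Not to be touched. The handwheel's screw moves it along the stage's y by 2.5 mm per turn (towards the wheel when turned anticlockwise), too little to judge the stop by.
- wheel_hub (a point): top centre of the handwheel's hub, on its vertical axis, 86 mm above the bench; x points to the crank handle and turns with the wheel. Black wheel 134 mm across, rim 69 to 83 mm above the bench. It turns stiffly (2 to 3 N at the handle) and stays where it is left. The hard stop lies 1.2 to 1.9 turns clockwise of the start, at an angle that differs every time: feel for it, cranking gently (under about 0.15 m/s).
- handle_mid (a point): middle of the red upright crank handle of the handwheel: a round grip 22 mm in diameter, 52 mm tall (from 85 to 137 mm above the bench), 52 mm from the wheel's axis, this point 111 mm above the bench. The handle spins freely on its own pin, so it can be held while being carried round the circle.
- dial_center (a point): top centre of the dial gauge's ring, on its vertical axis, 82 mm above the bench; x points to the red mark. The knurled aluminium ring is 64 mm in diameter, its side 56 to 82 mm above the bench; the dark case below is 54 mm in diameter, down to the breadboard. The ring turns endlessly either way with the white scale (friction 0.1 N m) and stays where it is left.
- zero_mark (a point): the red zero mark on the scale, 24 mm from the dial's axis; it turns with the ring. The scale has 50 divisions of 7.2 degrees.
- pointer_tip (a point): tip of the black pointer, 24 mm from the dial's axis, recessed below the ring's top so that it cannot be touched. The pointer does not turn with the ring; it follows the handwheel, a quarter as fast and the same way round, so it only comes to rest when the wheel does.
- lens_tube: loose bystander: black cylinder 32 mm in diameter, 35 mm tall, standing on the breadboard on its far (+x) side beside the carriage; origin at the centre of its underside
- screwdriver: loose bystander: orange-handled screwdriver 180 mm long, lying on the bench
- spanner: loose bystander: steel spanner 160 mm long, lying on the bench
- meter: loose bystander: black hand-held meter 140 x 75 x 32 mm, lying on the bench; origin at the centre of its underside
- post: loose bystander: upright steel post, 25 mm in diameter, 100 mm tall; origin at the centre of its underside
- short_post: loose bystander: upright steel post, 25 mm in diameter, 60 mm tall; origin at the centre of its underside
- mug: loose bystander: blue mug 80 mm across, 90 mm tall; origin at the centre of its underside
- tape: loose bystander: yellow ring 90 mm across, 20 mm tall, lying flat; origin at the centre of its underside

How it is judged (in metres and radians):
On the way, in this order (a step that is already met when the one before it is completed fails the run):
1. the handwheel has been cranked clockwise against its stop (y of carriage in the frame of stage below 4e-05 m), for 0.1 s.
2. the handwheel has been backed off a quarter turn from the stop (y of carriage in the frame of stage between 0.00049 and 0.00077 m), for 0.3 s.
At the end, for the whole second after the job is handed in: the handwheel stands a quarter turn (within 20 degrees) back from its stop, and the gauge's red zero mark lies within 3 mm (one division) of the pointer's tip (all of step 2 and horizontal distance between zero_mark and pointer_tip below 0.003 m); the robot touches nothing.
It fails at once if the lens carriage is touched (contact force between any of the fingers, the arm and carriage above 0.5 N).
It fails at once if a bystander is pushed more than 20 mm from its place (distance of any of lens_tube, screwdriver, spanner, meter, post, short_post, mug, tape from where it was at the start of the episode above 0.02 m).
It also fails if it takes over 72 s, if anything falls off the work surface, if the arm or the gripper's body presses on something with over 40 N, if the wrist force passes 120 N, or if a joint passes its speed limit or range.

## Working session

There is one attempt and no reset: what is moved stays moved. The work goes in short steps, Python scripts to look and compute and a tool call to move; the robot and the scene stay as the last step left them, time stands still between calls to the robot, and variables do not carry over. Pictures are saved under pics/ and viewed, and the job is handed in when it is done.

Besides the shell and the picture viewer there is one more tool, called after "Call:" as a command line: name --pt "numbers of a row" for each row, then --argument value for the rest. arm_command: Moves the arm, as the interface text tells. Its arguments: {"type":"object","properties":{"targets":{"type":"array","items":{"type":"array","items":{"type":"number"}}},"squeeze":{"type":"number"}},"required":["targets"]}

```bash
ls; mkdir -p pics
cat > h.py <<'E'
import numpy as np, cv2
from rig import env
def snap(n,fn):
    s=env.snapshot(n); cv2.imwrite('pics/'+fn,s['image']); np.savez('pics/'+fn+'.npz',**{k:np.array(v) for k,v in s.items()}); return s
def load(fn): return dict(np.load('pics/'+fn+'.npz'))
def K(s):
    h=s['image'].shape[0]; f=h/2/np.tan(np.radians(float(s['vfov'])/2)); return np.array([[f,0,float(s['cx'])],[0,f,float(s['cy'])],[0,0,1]])
def ray(s,px):
    p=cv2.undistortPoints(np.array(px,float).reshape(-1,1,2),K(s),np.array(s['dist_coeffs'],float)).reshape(-1,2)
    T=np.array(s['cam_to_world']); d=np.c_[p,np.ones(len(p))]@T[:3,:3].T
    return T[:3,3],d
def onplane(s,px,z):
    o,d=ray(s,px); return o+d*((z-o[2])/d[:,2])[:,None]
def proj(s,P):
    T=np.linalg.inv(np.array(s['cam_to_world'])); P=np.array(P,float).reshape(-1,3)
    r,_=cv2.projectPoints(P@T[:3,:3].T+T[:3,3],np.zeros(3),np.zeros(3),K(s),np.array(s['dist_coeffs'],float)); return r.reshape(-1,2)
E
python3 - <<'E'
from h import *
o=env.get_obs()
for k in o: print(k,np.round(o[k],3).tolist())
print(env.tips_ahead)
for n in ['scene','side','wrist']:
    s=snap(n,n+'0.png'); print(n,s['vfov'],s['cx'],s['cy'],s['dist_coeffs'],np.round(s['cam_to_world'],3).tolist())
E
```

```text
pics
time_s 0.0
qpos [-0.0, 0.314, -0.048, 1.21, -0.0, 1.571]
qd [-0.001, 0.0, -0.001, -0.001, 0.001, -0.003]
joint_torque [0.002, -53.959, 33.975, 0.019, 0.0, 0.0]
ee_pos [599.52, -0.011, 303.024]
eef_rot [[0.0, 1.0, -0.002], [1.0, -0.0, -0.0], [-0.0, -0.002, -1.0]]
ft_force [-0.366, -0.385, -0.438]
moment [0.001, -0.013, -0.026]
grip_width 85.407
72.6
scene 46.428321062758606 271.95026886342595 210.43133251587628 [-0.11045694  0.          0.          0.          0.        ] [[-0.252, 0.541, -0.803, 1621.97], [0.967, 0.162, -0.195, 272.028], [0.025, -0.825, -0.564, 876.099], [0.0, 0.0, 0.0, 1.0]]
side 49.35172941436631 285.4606011926193 205.46095645238202 [-0.1292403  0.         0.         0.         0.       ] [[0.926, -0.187, 0.328, 75.037], [-0.378, -0.439, 0.815, -1075.547], [-0.008, -0.879, -0.477, 744.723], [0.0, 0.0, 0.0, 1.0]]
wrist 58.346074924018595 278.41370003845213 211.63814074457136 [-0.08577188  0.          0.          0.          0.        ] [[1.0, -0.0, -0.001, 598.901], [-0.0, -0.949, -0.314, 80.821], [-0.001, 0.314, -0.949, 372.886], [0.0, 0.0, 0.0, 1.0]]
```

View pics/scene0.png

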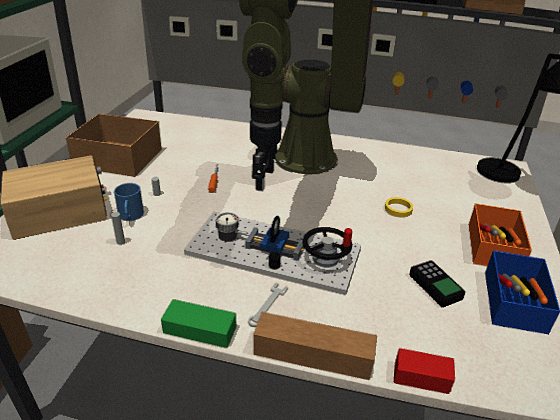

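View pics/side0.png

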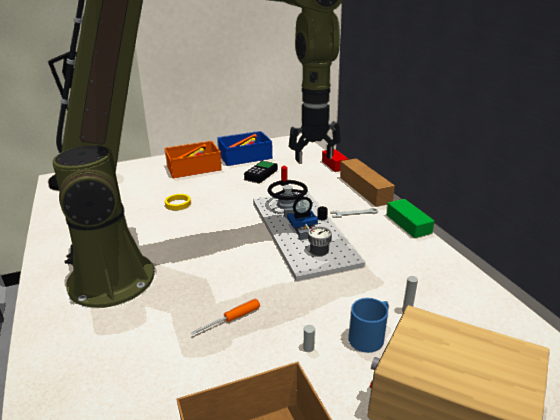

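View pics/wrist0.png

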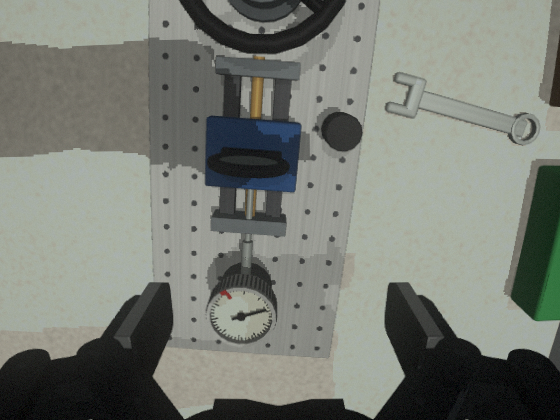

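Run:
```python
from h import *
a=load('scene0.png')['image'][200:300,175:375]; b=load('side0.png')['image'][155:285,240:380]; c=load('wrist0.png')['image'][250:360,180:310]
cv2.imwrite('pics/z1.png',cv2.resize(a,None,fx=4,fy=4,interpolation=2)); cv2.imwrite('pics/z2.png',cv2.resize(b,None,fx=4,fy=4,interpolation=2)); cv2.imwrite('pics/z3.png',cv2.resize(c,None,fx=5,fy=5,interpolation=2))
for n in ['scene0.png','side0.png','wrist0.png']:
    s=load(n); im=s['image']; hsv=cv2.cvtColor(im,cv2.COLOR_BGR2HSV)
    m=(((hsv[...,0]<6)|(hsv[...,0]>174))&(hsv[...,1]>150)&(hsv[...,2]>60)).astype(np.uint8)
    k,l,st,ce=cv2.connectedComponentsWithStats(m)
    for i in range(1,k):
        if st[i,4]>8: print(n,st[i],ce[i])
```

```text
scene0.png [479 223  12   9  53] [484.9245283  227.37735849]
scene0.png [343 228   9  19 132] [347.09848485 236.96969697]
scene0.png [499 274  14  13  85] [505.44705882 280.8       ]
scene0.png [ 394  349   61   45 2021] [424.75853538 370.72736269]
side0.png [322 149  27  23 311] [333.74276527 159.58842444]
side0.png [196 152   6   3   9] [198.33333333 153.22222222]
side0.png [281 166   6  15  75] [283.93333333 173.02666667]
wrist0.png [221 291  10   8  28] [225.46428571 293.71428571]
```

View pics/z1.png

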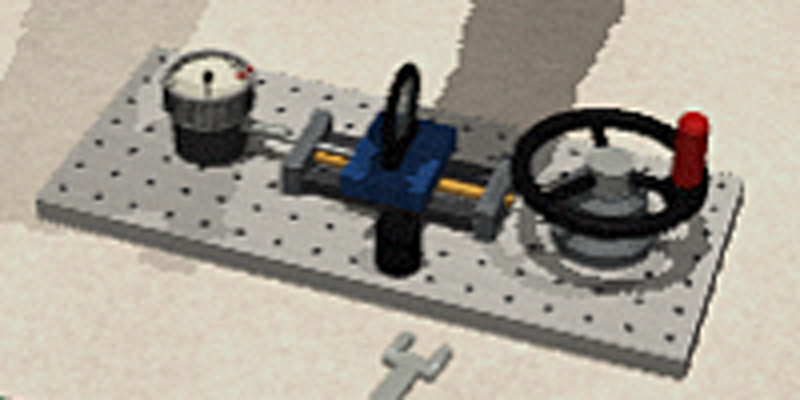

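View pics/z2.png

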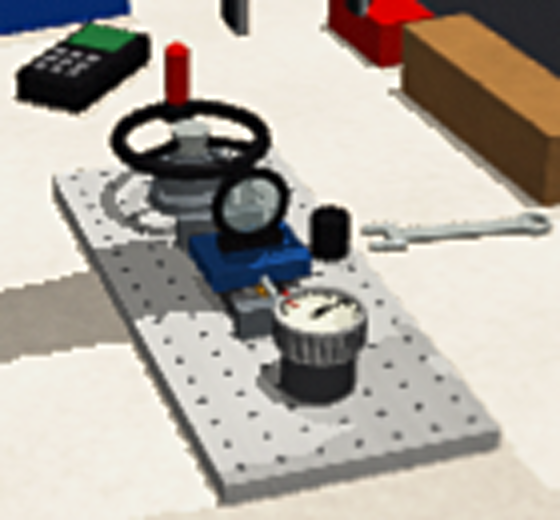

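View pics/z3.png

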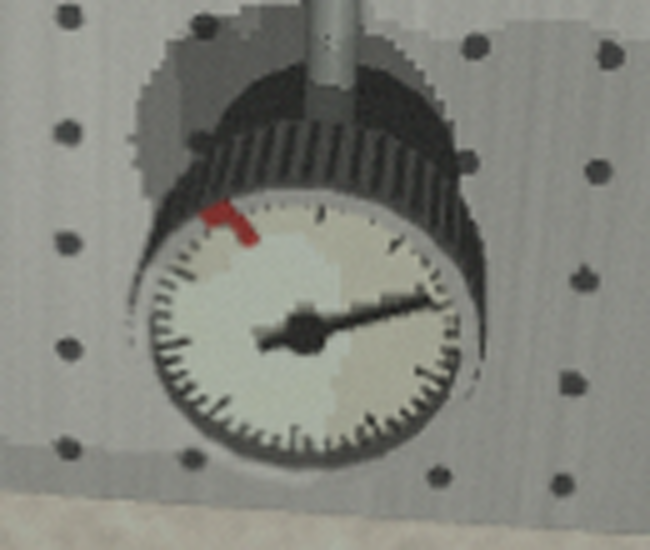

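Run:
```python
from h import *
sc,si,wr=load('scene0.png'),load('side0.png'),load('wrist0.png')
def tri(p,q):
    o1,d1=ray(sc,p);o2,d2=ray(si,q); A=np.c_[d1[0],-d2[0]]; t=np.linalg.lstsq(A,o2-o1,rcond=None)[0]
    return o1+d1[0]*t[0], o2+d2[0]*t[1]
r=lambda x:np.round(x,1)
print('dial wrist',r(onplane(wr,[(241,316.6),(180+425/5,250+300/5),(180+250/5,250+240/5),(180+215/5,250+213/5)],79)))
print('dial scene',r(onplane(sc,[(175+209/4,200+75/4)],79)),'side',r(onplane(si,[(240+320/4,155+312/4)],79)))
print('hub scene',r(onplane(sc,[(175+609/4,200+155/4)],86)),'side',r(onplane(si,[(240+192/4,155+128/4)],86)))
print('handle scene',r(onplane(sc,[(347.4,237)],111)),'side',r(onplane(si,[(284,173)],111)))
print('handle tri',tri((347.3,237),(283.9,173)))
# handle top
print('top', r(onplane(sc,[(175+694/4,200+118/4)],137)), r(onplane(si,[(240+177/4,155+47/4)],137)))
# rail clamps in wrist at rail ends (centre), z?
print(r(onplane(wr,[(258,68),(248,222)],60)))
# stage left edge in wrist top z=20
print(r(onplane(wr,[(149,60),(164,340),(379,20),(330,357)],20)))
```

```text
dial wrist [[ 564.3 -117.6   79. ]
 [ 586.4 -110.5   79. ]
 [ 555.1  -98.    79. ]
 [ 549.1  -92.5   79. ]]
dial scene [[ 563.8 -113.2   79. ]] side [[ 560.3 -123.1   79. ]]
hub scene [[584.4 173.5  86. ]] side [[583.3 162.2  86. ]]
handle scene [[595.1 225.9 111. ]] side [[592.3 218.3 111. ]]
handle tri (array([593.22313901, 225.5843233 , 109.53105605]), array([594.35119713, 224.42664683, 108.08732192]))
top [[597.6 226.1 137. ]] [[590.5 211.1 137. ]]
[[582.5  96.3  60. ]
 [571.6 -32.4  60. ]]
[[ 483.1  106.5   20. ]
 [ 468.2 -189.9   20. ]
 [ 685.9  139.2   20. ]
 [ 657.9 -212.5   20. ]]
```

Call:
arm_command --pt "0.035 0 0 0 0 0 1" --pt "0.035 0 0 0 0 0 1" --pt "0.035 0 0 0 0 0 1" --pt "0.035 0 0 0 0 0 1" --pt "0.02 0 0 0 0 0 1" --pt "0 0 0 0 0 0 1" --pt "0 0 0 0 0 0 1" --pt "0 0 0 0 0 0 1"

```text
time_s: 0.82
ee_pos: [599.1, 164.6, 299.7]
eef_rot: [[0.004, 1.0, -0.006], [1.0, -0.004, -0.002], [-0.002, -0.006, -1.0]]
ft_force: [0.7, 0.6, 0.2]
grip_width: 85.2
```

Run:
```python
from h import *
s=snap('wrist','w1.png'); o=env.get_obs(); print(o['ee_pos'],o['time_s'])
```

```text
[599.04329695 164.12652247 299.70969141] 0.8667
```

View pics/w1.png

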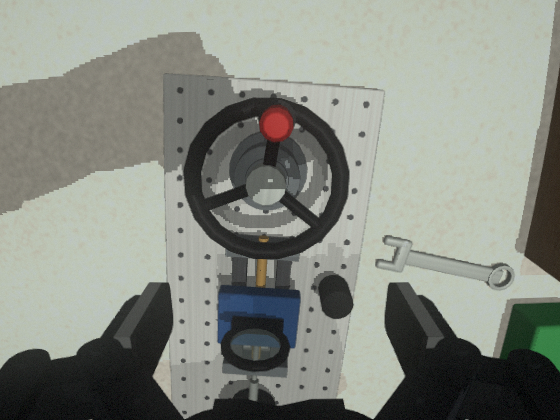

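Run:
```python
from h import *
s=load('w1.png'); im=s['image']; hsv=cv2.cvtColor(im,cv2.COLOR_BGR2HSV)
m=(((hsv[...,0]<6)|(hsv[...,0]>174))&(hsv[...,1]>120)&(hsv[...,2]>60)).astype(np.uint8)
k,l,st,ce=cv2.connectedComponentsWithStats(m); i=1+np.argmax(st[1:,4]); print(st[i],ce[i])
print(onplane(s,[ce[i]],137), onplane(s,[(267.5,186)],86))
# rim ellipse: dark outer contour
g=cv2.cvtColor(im,cv2.COLOR_BGR2GRAY); d=((g<50)|(m>0)).astype(np.uint8); d[265:]=0
k,l,st,ce=cv2.connectedComponentsWithStats(d); i=1+np.argmax(st[1:,4]); print(st[i])
c=max(cv2.findContours((l==i).astype(np.uint8),0,1)[0],key=cv2.contourArea); h=cv2.convexHull(c)
e=cv2.fitEllipse(h); print(e, onplane(s,[e[0]],78), onplane(s,[e[0]],76))
```

```text
[259 105  34  37 972] [275.85493827 123.45781893]
[[596.09334687 224.45480405 137.        ]] [[588.64360455 172.08445272  86.        ]]
[ 184   98  165  161 8505]
((265.9043884277344, 178.02784729003906), (161.14553833007812, 164.6289520263672), 107.94660949707031) [[587.17234308 176.5413683   78.        ]] [[587.09106875 176.06777582  76.        ]]
```

Call:
arm_command --pt "0.03 -0.0035 0 0 0 0 1" --pt "0.03 0 0 0 0 0 1" --pt "0 0 0.035 0 0 0 1" --pt "0 0 0.035 0 0 0 1" --pt "0 0 0.035 0 0 0 1" --pt "0 0 0.025 0 0 0 1" --pt "0 0 0 0 0 0 1" --pt "0 0 0 0 0 0 1"

```text
time_s: 1.53
ee_pos: [599.4, 215.5, 168.8]
eef_rot: [[0.02, 1.0, 0.001], [1.0, -0.02, -0.002], [-0.002, 0.001, -1.0]]
ft_force: [0.1, 0.2, 0.3]
grip_width: 85.3
```

Run:
```python
from h import *
s=snap('wrist','w2.png'); o=env.get_obs(); print(o['ee_pos'],o['time_s'])
```

```text
[599.27339174 215.28974284 168.79738373] 1.5833
```

View pics/w2.png

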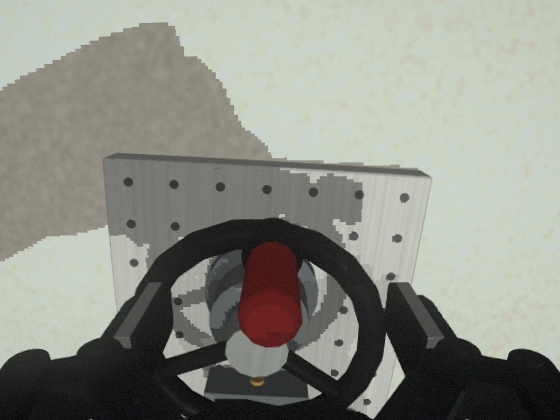

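Call:
arm_command --pt "0.0095 -0.0038 0 0 0 0 1" --pt "0 0 0 0 0 0 0" --pt "0 0 0 0 0 0 -0.5" --pt "0 0 0 0 0 0 -1" --pt "0 0 0 0 0 0 -1" --pt "0 0 0 0 0 0 -1" --pt "0 0 0 0 0 0 -1" --pt "0 0 0 0 0 0 -1" --squeeze 30

```text
time_s: 2.25
ee_pos: [599.6, 226.3, 178.2]
eef_rot: [[0.022, 1.0, 0.012], [1.0, -0.022, 0.002], [0.002, 0.012, -1.0]]
ft_force: [0.7, 0.0, -2.9]
grip_width: 20.8
```

Run:
```python
from h import *
s=snap('wrist','w3.png'); o=env.get_obs(); print(o['ee_pos'],o['time_s'],o['ft_force'],o['grip_width'])
```

```text
[599.63698783 226.31551423 178.14083921] 2.3 [-0.37173375  0.49187725  0.4834783 ] 21.0228641275564
```

View pics/w3.png

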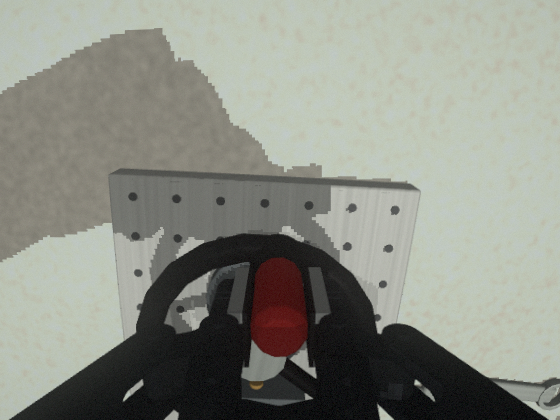

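```bash
cat > plan.py <<'E'
import sys
from h import *
# usage: plan.py cx cy step_mm nrows sign(+1 cw)
cx,cy,st,n,sg=map(float,sys.argv[1:6]); R=52.
o=env.get_obs(); p=np.array(o['ee_pos']); M=np.array(o['eef_rot'])
print('t',round(o['time_s'],2),'p',np.round(p,1),'F',np.round(o['ft_force'],1),'w',round(o['grip_width'],1))
g=p+54*M[:,2]
print('grasp',np.round(g,1),'r',np.hypot(g[0]-cx,g[1]-cy),'ang',np.degrees(np.arctan2(g[1]-cy,g[0]-cx)))
th=np.arctan2(g[1]-cy,g[0]-cx); cur=g[:2].copy()
for i in range(int(n)):
    th-=sg*st/R; nx=np.array([cx+R*np.cos(th),cy+R*np.sin(th)]); d=nx-cur; cur=nx
    t=M.T@np.array([d[0],d[1],0]); print(np.round(t/1000,4).tolist())
E
python3 plan.py 587 173.5 8 8 1
```

```text
t 2.3 p [599.6 226.3 178.1] F [-0.4  0.5  0.5] w 21.0
grasp [600.3 226.4 124.1] r 54.54801663758658 ang 75.90674566629693
[-0.0049, 0.0071, 0.0001]
[-0.0035, 0.0072, 0.0001]
[-0.0046, 0.0066, 0.0001]
[-0.0055, 0.0058, 0.0001]
[-0.0063, 0.0049, 0.0]
[-0.007, 0.0038, 0.0]
[-0.0075, 0.0027, 0.0]
[-0.0078, 0.0015, 0.0]
```

Call:
arm_command --pt "-0.0025 0.0075 0 0 0 0 -1" --pt "-0.0035 0.0072 0 0 0 0 -1" --pt "-0.0046 0.0066 0 0 0 0 -1" --pt "-0.0055 0.0058 0 0 0 0 -1" --pt "-0.0063 0.0049 0 0 0 0 -1" --pt "-0.007 0.0038 0 0 0 0 -1" --pt "-0.0075 0.0027 0 0 0 0 -1" --pt "-0.0078 0.0015 0 0 0 0 -1"

```text
time_s: 2.97
ee_pos: [639.6, 178.6, 178.1]
eef_rot: [[0.019, 1.0, 0.004], [1.0, -0.019, 0.006], [0.006, 0.004, -1.0]]
ft_force: [-7.4, 2.6, 5.8]
grip_width: 20.9
```

```bash
python3 plan.py 587 173.5 9 8 1
```

```text
t 2.97 p [639.6 178.6 178.1] F [-7.4  2.6  5.8] w 20.9
grasp [639.9 178.9 124.1] r 53.15233462659486 ang 5.832366459209101
[-0.0091, -0.0008, -0.0001]
[-0.0089, -0.0012, -0.0001]
[-0.0086, -0.0028, -0.0001]
[-0.008, -0.0042, -0.0001]
[-0.0071, -0.0055, -0.0001]
[-0.0061, -0.0066, -0.0001]
[-0.0048, -0.0076, -0.0001]
[-0.0034, -0.0083, -0.0001]
```

Call:
arm_command --pt "-0.0091 -0.0008 0 0 0 0 -1" --pt "-0.0089 -0.0012 0 0 0 0 -1" --pt "-0.0086 -0.0028 0 0 0 0 -1" --pt "-0.008 -0.0042 0 0 0 0 -1" --pt "-0.0071 -0.0055 0 0 0 0 -1" --pt "-0.0061 -0.0066 0 0 0 0 -1" --pt "-0.0048 -0.0076 0 0 0 0 -1" --pt "-0.0034 -0.0083 0 0 0 0 -1"

```text
time_s: 3.63
ee_pos: [601.8, 123.7, 178.2]
eef_rot: [[0.018, 1.0, 0.004], [0.999, -0.018, 0.029], [0.029, 0.004, -1.0]]
ft_force: [0.7, 7.7, -2.4]
grip_width: 20.7
```

```bash
python3 plan.py 587 173.5 9 8 1
```

```text
t 3.63 p [601.8 123.7 178.2] F [ 0.7  7.7 -2.4] w 20.7
grasp [602.  125.3 124.2] r 50.465844340759254 ang -72.67769405776659
[-0.0035, -0.0083, -0.0001]
[-0.0005, -0.009, -0.0]
[0.001, -0.0089, -0.0]
[0.0025, -0.0086, 0.0]
[0.004, -0.0081, 0.0001]
[0.0053, -0.0073, 0.0001]
[0.0065, -0.0062, 0.0002]
[0.0075, -0.005, 0.0002]
```

```bash
python3 plan.py 587.2 175.7 9 8 1
```

```text
t 3.63 p [601.8 123.7 178.2] F [ 0.7  7.7 -2.4] w 20.7
grasp [602.  125.3 124.2] r 52.513328526844504 ang -73.60074900756544
[-0.0014, -0.0089, -0.0001]
[-0.0004, -0.009, -0.0]
[0.0012, -0.0089, 0.0]
[0.0027, -0.0086, 0.0]
[0.0041, -0.008, 0.0001]
[0.0054, -0.0072, 0.0001]
[0.0066, -0.0061, 0.0002]
[0.0075, -0.0049, 0.0002]
```

Call:
arm_command --pt "-0.0014 -0.0089 0 0 -0.2 0 -1" --pt "-0.0004 -0.009 0 0 -0.2 0 -1" --pt "0.0012 -0.0089 0 0 -0.2 0 -1" --pt "0.0028 -0.0086 0 0 -0.2 0 -1" --pt "0.0042 -0.008 0 0 -0.2 0 -1" --pt "0.0055 -0.0072 0 0 -0.2 0 -1" --pt "0.0067 -0.0061 0 0 -0.2 0 -1" --pt "0.0077 -0.0049 0 0 -0.2 0 -1"

```text
time_s: 4.3
ee_pos: [544.5, 145.6, 178.1]
eef_rot: [[0.025, 0.999, 0.02], [1.0, -0.025, -0.005], [-0.005, 0.02, -1.0]]
ft_force: [-1.2, -3.7, 1.4]
grip_width: 20.7
```

```bash
python3 plan.py 587.2 175.7 9 8 1
```

```text
t 4.3 p [544.5 145.6 178.1] F [-1.2 -3.7  1.4] w 20.7
grasp [545.6 145.3 124.1] r 51.49554327998804 ang -143.86789112332949
[0.0073, -0.0052, -0.0001]
[0.0083, -0.0035, -0.0001]
[0.0088, -0.002, -0.0001]
[0.009, -0.0005, -0.0001]
[0.0089, 0.0011, -0.0]
[0.0086, 0.0026, 0.0]
[0.008, 0.0041, 0.0]
[0.0072, 0.0054, 0.0001]
```

Call:
arm_command --pt "0.0073 -0.0052 0 0.15 0 0 -1" --pt "0.0083 -0.0035 0 0.15 0 0 -1" --pt "0.0088 -0.002 0 0.15 0 0 -1" --pt "0.009 -0.0005 0 0.15 0 0 -1" --pt "0.0089 0.0011 0 0.15 0 0 -1" --pt "0.0086 0.0026 0 0.15 0 0 -1" --pt "0.008 0.0041 0 0.15 0 0 -1" --pt "0.0072 0.0054 0 0.15 0 0 -1"

```text
time_s: 4.97
ee_pos: [551.9, 216.0, 178.0]
eef_rot: [[0.026, 1.0, 0.013], [1.0, -0.025, -0.018], [-0.017, 0.013, -1.0]]
ft_force: [4.2, -9.8, -1.2]
grip_width: 21.0
```

```bash
python3 plan.py 587.2 175.7 9 8 1
```

```text
t 4.97 p [551.9 216.  178. ] F [ 4.2 -9.8 -1.2] w 21.0
grasp [552.5 215.  124. ] r 52.41587978880291 ang 131.38096234768173
[0.0052, 0.0074, 0.0]
[0.0042, 0.0079, 0.0]
[0.0028, 0.0085, 0.0001]
[0.0013, 0.0089, 0.0001]
[-0.0003, 0.009, 0.0001]
[-0.0018, 0.0088, 0.0001]
[-0.0033, 0.0084, 0.0002]
[-0.0047, 0.0077, 0.0002]
```

Call:
arm_command --pt "0.0052 0.0074 0 0.1 0.15 0 -1" --pt "0.0042 0.0079 0 0.1 0.15 0 -1" --pt "0.0028 0.0085 0 0.1 0.15 0 -1" --pt "0.0013 0.0089 0 0.1 0.15 0 -1" --pt "-0.0003 0.009 0 0.1 0.15 0 -1" --pt "-0.0018 0.0088 0 0.1 0.15 0 -1" --pt "-0.0033 0.0084 0 0.1 0.15 0 -1" --pt "-0.0047 0.0077 0 0.1 0.15 0 -1"

```text
time_s: 5.63
ee_pos: [614.4, 221.6, 178.1]
eef_rot: [[0.02, 1.0, -0.013], [1.0, -0.02, -0.006], [-0.006, -0.012, -1.0]]
ft_force: [-3.7, 1.2, 2.1]
grip_width: 20.9
```

```bash
python3 plan.py 587.2 175.7 8 8 1
```

```text
t 5.63 p [614.4 221.6 178.1] F [-3.7  1.2  2.1] w 20.9
grasp [613.8 221.3 124.1] r 52.79446864585336 ang 59.78678881689769
[-0.0051, 0.0063, -0.0]
[-0.0054, 0.0059, -0.0]
[-0.0062, 0.005, -0.0]
[-0.0069, 0.004, -0.0]
[-0.0074, 0.0029, 0.0]
[-0.0078, 0.0017, 0.0]
[-0.008, 0.0005, 0.0]
[-0.008, -0.0007, 0.0001]
```

Call:
arm_command --pt "-0.0048 0.0063 0 0 0 0 -1" --pt "-0.0054 0.0059 0 0 0 0 -1" --pt "-0.0062 0.005 0 0 0 0 -1" --pt "-0.0069 0.004 0 0 0 0 -1" --pt "-0.0074 0.0029 0 0 0 0 -1" --pt "-0.0068 0.0015 0 0 0 0 -1" --pt "-0.006 0.0006 0 0 0 0 -1" --pt "-0.005 0 0 0 0 0 -1"

```text
time_s: 6.3
ee_pos: [641.1, 171.2, 178.1]
eef_rot: [[0.018, 1.0, -0.017], [1.0, -0.018, 0.003], [0.003, -0.017, -1.0]]
ft_force: [-5.3, 4.1, 3.2]
grip_width: 20.8
```

```bash
python3 plan.py 587.2 175.7 6 8 1
```

```text
t 6.3 p [641.1 171.2 178.1] F [-5.3  4.1  3.2] w 20.8
grasp [640.2 171.4 124.1] r 53.16174304479417 ang -4.678396246117781
[-0.0059, -0.0019, 0.0]
[-0.0058, -0.0014, 0.0]
[-0.0056, -0.0021, 0.0]
[-0.0054, -0.0027, 0.0]
[-0.005, -0.0033, 0.0]
[-0.0046, -0.0039, 0.0001]
[-0.0041, -0.0044, 0.0001]
[-0.0036, -0.0048, 0.0001]
```

Now into the stop zone: 6 mm steps (0.07 m/s).

Call:
arm_command --pt "-0.0059 -0.0012 0 -0.1 0 0 -1" --pt "-0.0058 -0.0014 0 -0.1 0 0 -1" --pt "-0.0056 -0.0021 0 -0.1 0 0 -1" --pt "-0.0054 -0.0027 0 -0.1 0 0 -1" --pt "-0.005 -0.0033 0 -0.1 0 0 -1" --pt "-0.0046 -0.0039 0 -0.1 0 0 -1" --pt "-0.0041 -0.0044 0 -0.1 0 0 -1" --pt "-0.0036 -0.0048 0 -0.1 0 0 -1"

```text
time_s: 6.97
ee_pos: [635.8, 158.7, 178.7]
eef_rot: [[-0.001, 0.999, 0.032], [0.997, -0.002, 0.079], [0.08, 0.032, -0.996]]
ft_force: [13.9, 12.1, -11.0]
grip_width: 20.9
```

```bash
python3 plan.py 587.2 175.7 6 8 1
```

```text
t 6.97 p [635.8 158.7 178.7] F [ 13.9  12.1 -11. ] w 20.9
grasp [637.5 163.  124.9] r 51.89291280246838 ang -14.125134353235367
[-0.0057, -0.0017, -0.0005]
[-0.0055, -0.0024, -0.0005]
[-0.0051, -0.003, -0.0005]
[-0.0048, -0.0036, -0.0005]
[-0.0043, -0.0041, -0.0005]
[-0.0038, -0.0046, -0.0005]
[-0.0032, -0.005, -0.0004]
[-0.0026, -0.0054, -0.0004]
```

Call:
arm_command --pt "0.0004 0.0002 0 0.2 -0.6 0 -1" --pt "0.0004 0.0002 0 0.2 -0.6 0 -1" --pt "0.0004 0.0002 0 0.2 -0.6 0 -1" --pt "0.0004 0.0002 0 0.2 -0.6 0 -1" --pt "0.0004 0.0002 0 0.2 -0.6 0 -1" --pt "0.0004 0.0002 0 0.2 -0.6 0 -1" --pt "0.0004 0.0002 0 0.2 -0.6 0 -1" --pt "0.0004 0.0002 0 0.2 -0.6 0 -1"

```text
time_s: 7.63
ee_pos: [638.4, 164.0, 178.6]
eef_rot: [[-0.0, 1.0, 0.002], [1.0, 0.0, -0.001], [-0.001, 0.002, -1.0]]
ft_force: [-1.6, 4.6, 0.5]
grip_width: 20.7
```

```bash
python3 plan.py 587.2 175.7 8 10 -1; python3 -c "
from h import *
snap('wrist','w4.png')"
```

```text
t 7.63 p [638.4 164.  178.6] F [-1.6  4.6  0.5] w 20.7
grasp [638.6 163.9 124.6] r 52.71189106239733 ang -12.94774395244071
[0.0081, 0.0005, -0.0]
[0.008, -0.0, -0.0]
[0.0079, -0.0013, -0.0]
[0.0076, -0.0025, -0.0]
[0.0071, -0.0036, -0.0]
[0.0065, -0.0046, -0.0]
[0.0057, -0.0056, -0.0]
[0.0048, -0.0064, -0.0]
[0.0038, -0.0071, -0.0]
[0.0026, -0.0075, -0.0]
```

View pics/w4.png

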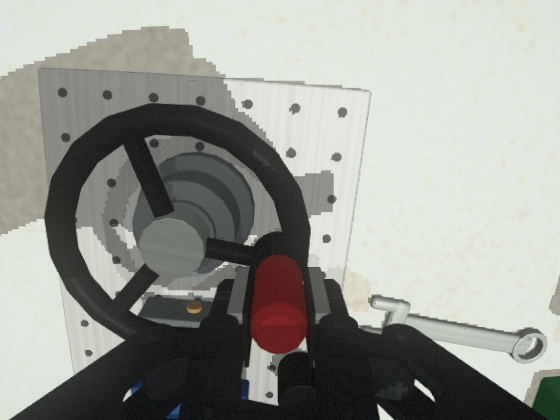

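Call:
arm_command --pt "0.0081 0.0005 0 0 0 0 -1" --pt "0.008 0 0 0 0 0 -1" --pt "0.0079 -0.0013 0 0 0 0 -1" --pt "0.0076 -0.0025 0 0 0 0 -1" --pt "0.0071 -0.0036 0 0 0 0 -1" --pt "0.0065 -0.0046 0 0 0 0 -1" --pt "0.0057 -0.0056 0 0 0 0 -1" --pt "0.0048 -0.0064 0 0 0 0 -1"

```text
time_s: 8.35
ee_pos: [616.8, 218.8, 178.4]
eef_rot: [[0.005, 1.0, 0.009], [1.0, -0.005, -0.016], [-0.016, 0.009, -1.0]]
ft_force: [0.0, -5.3, 1.6]
grip_width: 20.9
```

```bash
python3 plan.py 587.2 175.7 5 8 -1
```

```text
t 8.35 p [616.8 218.8 178.4] F [ 0.  -5.3  1.6] w 20.9
grasp [617.3 217.9 124.4] r 51.8313960852858 ang 54.49298837101723
[0.0028, -0.0041, -0.0001]
[0.0023, -0.0045, -0.0001]
[0.0018, -0.0047, -0.0001]
[0.0014, -0.0048, -0.0001]
[0.0009, -0.0049, -0.0001]
[0.0004, -0.005, -0.0001]
[-0.0001, -0.005, -0.0]
[-0.0005, -0.005, -0.0]
```

Call:
arm_command --pt "0.0028 -0.0041 0 0 0.2 0 -1" --pt "0.0023 -0.0045 0 0 0.2 0 -1" --pt "0.0018 -0.0047 0 0 0.2 0 -1" --pt "0.0014 -0.0048 0 0 0.2 0 -1" --pt "0 -0.001 0 0 0 0 -1" --pt "0 0 0 0 0 0 -1" --pt "0 0 0 0 0 0 -1" --pt "0 0 0 0 0 0 -1"

```text
time_s: 9.02
ee_pos: [593.3, 227.2, 178.6]
eef_rot: [[0.004, 1.0, 0.012], [1.0, -0.004, -0.009], [-0.009, 0.012, -1.0]]
ft_force: [1.9, -3.6, 1.2]
grip_width: 20.7
```

```bash
python3 plan.py 587.2 175.7 1 1 -1
```

```text
t 9.02 p [593.3 227.2 178.6] F [ 1.9 -3.6  1.2] w 20.7
grasp [593.9 226.8 124.6] r 51.505636189289675 ang 82.5033393760645
[0.0006, -0.0009, -0.0]
```

Call:
arm_command --pt "-0.0004 0.0022 0 0 0 0 -1" --pt "-0.0004 0.002 0 0 0 0 -1" --pt "0 0 0 0 0 0 -1" --pt "0 0 0 0 0 0 -1" --pt "0 0 0 0 0 0 -0.5" --pt "0 0 0 0 0 0 0" --pt "0 0 0 0 0 0 0.5" --pt "0 0 0 0 0 0 1"

```text
time_s: 9.68
ee_pos: [596.8, 228.2, 178.0]
eef_rot: [[0.003, 1.0, 0.008], [1.0, -0.003, -0.004], [-0.004, 0.008, -1.0]]
ft_force: [0.4, 0.1, -0.3]
grip_width: 57.0
```

```bash
python3 plan.py 587.2 175.7 1 1 -1;  python3 -c "
from h import *
snap('wrist','w5.png')"
```

```text
t 9.68 p [596.8 228.2 178. ] F [ 0.4  0.1 -0.3] w 57.0
grasp [597.2 228.  124. ] r 53.21054126925613 ang 79.13971194576291
[-0.001, -0.0012, -0.0]
```

View pics/w5.png

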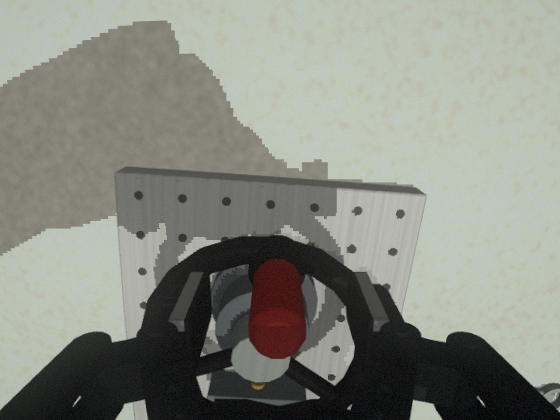

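Call:
arm_command --pt "0 0 -0.015 0 0 0 1" --pt "0 0 -0.035 0 0 0 1" --pt "0 0 -0.035 0 0 0 1" --pt "0 0 -0.035 0 0 0 1" --pt "-0.03 0 0 0 0 0 1" --pt "-0.03 0 0 0 0 0 1" --pt "0 0 0 0 0 0 1" --pt "0 0 0 0 0 0 1"

```text
time_s: 10.4
ee_pos: [595.8, 169.9, 302.7]
eef_rot: [[-0.002, 1.0, 0.008], [1.0, 0.002, -0.002], [-0.002, 0.008, -1.0]]
ft_force: [-1.3, 0.4, 0.5]
grip_width: 84.9
```

Run:
```python
from h import *
s=snap('wrist','w6.png'); im=s['image']; hsv=cv2.cvtColor(im,cv2.COLOR_BGR2HSV)
m=(((hsv[...,0]<6)|(hsv[...,0]>174))&(hsv[...,1]>120)&(hsv[...,2]>60)).astype(np.uint8)
k,l,st,ce=cv2.connectedComponentsWithStats(m); i=1+np.argmax(st[1:,4]); print(st[i],ce[i])
p=onplane(s,[ce[i]],137)[0]; print(p,env.get_obs()['ee_pos'])
print(np.degrees(np.arctan2(p[1]-175.7,p[0]-587.2)))
```

```text
[262 113  33  37 952] [277.68697479 131.41071429]
[595.83923535 224.76174774 137.        ] [595.83146925 169.90390294 302.66546707]
80.01322325355274
```

View pics/w6.png

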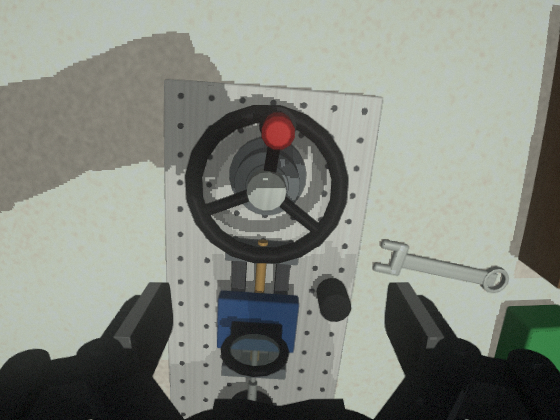

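Call:
arm_command --pt "-0.035 0 0 0 0 0 1" --pt "-0.035 0 0 0 0 0 1" --pt "-0.035 -0.008 0 0 0 0 1" --pt "-0.035 -0.008 0 0 0 0 1" --pt "-0.035 -0.008 0 0 0 0 1" --pt "-0.035 -0.008 0 0 0 0 1" --pt "-0.035 0 0 0 0 0 1" --pt "0 0 0 0 0 0 1"

```text
time_s: 11.12
ee_pos: [565.4, -75.1, 297.3]
eef_rot: [[-0.017, 1.0, 0.004], [1.0, 0.017, 0.002], [0.001, 0.004, -1.0]]
ft_force: [0.5, 0.1, 0.3]
grip_width: 85.3
```

Call:
arm_command --pt "-0.03 0 0 0 0 0 1" --pt "-0.03 0 0 0 0 0 1" --pt "0 0 0 0 0 0 1" --pt "0 0 0 0 0 0 1" --pt "0 0 0 0 0 0 1" --pt "0 0 0 0 0 0 1" --pt "0 0 0 0 0 0 1" --pt "0 0 0 0 0 0 1"

```text
time_s: 11.78
ee_pos: [567.7, -131.2, 293.6]
eef_rot: [[-0.021, 1.0, 0.0], [1.0, 0.021, 0.007], [0.007, 0.0, -1.0]]
ft_force: [0.0, 0.0, 0.3]
grip_width: 85.4
```

Run:
```python
from h import *
s=snap('wrist','w7.png'); print(env.get_obs()['ee_pos'])
c=proj(s,[564.3,-117.6,80])[0]; print(c); x,y=map(int,c)
cv2.imwrite('pics/w7z.png',cv2.resize(s['image'][y-50:y+50,x-60:x+60],None,fx=6,fy=6,interpolation=2)); print(x-60,y-50)
```

```text
[ 567.71822925 -131.13922457  293.59237081]
[275.17613432 180.60735706]
215 130
```

View pics/w7z.png

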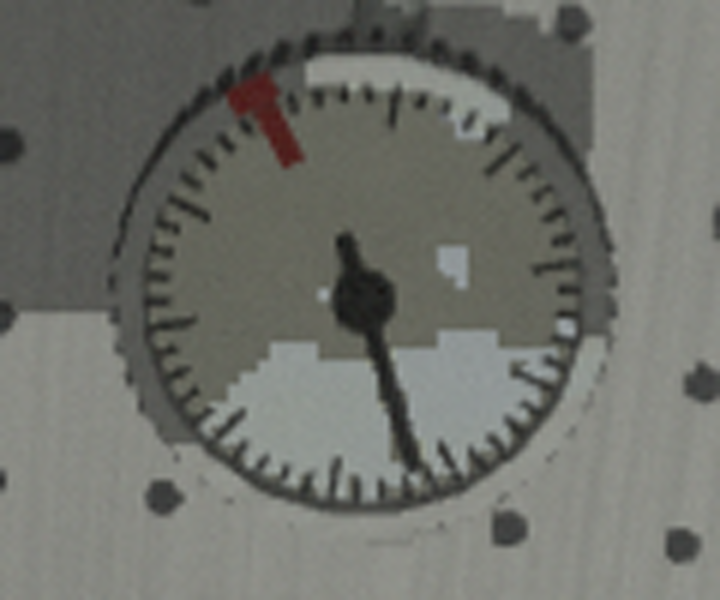

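View pics/w7.png

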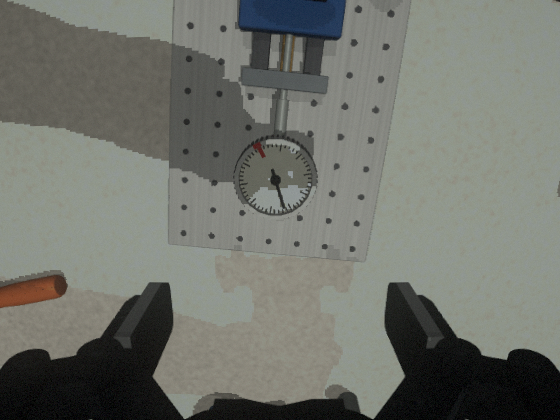

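```bash
cat > ang.py <<'E'
from h import *
def ang(s,hub,mark,tip,z=79):
    P=onplane(s,[hub,mark,tip],z); h,m,t=P[:,:2]
    am=np.degrees(np.arctan2(*(m-h)[::-1]));at=np.degrees(np.arctan2(*(t-h)[::-1]))
    print('hub',h.round(1),'mark',round(am,1),np.linalg.norm(m-h).round(1),'tip',round(at,1),np.linalg.norm(t-h).round(1),'turn ccw',round((at-am)%360,1))
E
python3 - <<'E'
from ang import *
s=load('w7.png'); f=lambda x,y:(215+x/6-.4,130+y/6-.4)
ang(s,f(362,298),f(293,162),f(415,470)); ang(s,f(362,298),f(252,85),f(415,470))
# ring outer ellipse
im=s['image']
print(onplane(s,[f(362,282)],82), onplane(s,[f(362,298)],75))
# rod height: scene & side
E
```

```text
hub [ 564.1 -116.8] mark 117.4 19.7 tip -72.2 24.3 turn ccw 170.4
hub [ 564.1 -116.8] mark 117.8 30.7 tip -72.2 24.3 turn ccw 170.0
[[ 564.06312228 -113.99144958   82.        ]] [[ 564.07371749 -117.69950445   75.        ]]
```

Call:
arm_command --pt "0 0 0 0 0 7 1" --pt "0 0 0 0 0 7 1" --pt "0 0 0 0 0 7 1" --pt "0 0 0 0 0 7 1" --pt "0 0 0 0 0 7 1" --pt "0 0 0 0 0 7 1" --pt "0 0 0 0 0 0 1" --pt "0 0 0 0 0 0 1"

```text
time_s: 12.5
ee_pos: [568.2, -126.0, 294.4]
eef_rot: [[0.665, 0.747, 0.001], [0.747, -0.665, 0.007], [0.006, -0.004, -1.0]]
ft_force: [0.6, 0.1, -0.7]
grip_width: 85.6
```

```bash
cat > st.py <<'E'
from h import *
import sys
tx,ty,tz=map(float,sys.argv[1:4]); o=env.get_obs(); M=np.array(o['eef_rot']);p=np.array(o['ee_pos'])
print(round(o['time_s'],2),p.round(1),'F',np.round(o['ft_force'],1),'M',np.round(o['moment'],2),'q6',round(o['qpos'][5],2),'w',round(o['grip_width'],1))
print(M.round(3).tolist(),'jaw ang',np.degrees(np.arctan2(M[1,1],M[0,1])).round(1))
print('tool shift',(M.T@(np.array([tx,ty,tz])-p)).round(1))
E
python3 st.py 564.3 -116.5 118
```

```text
12.5 [ 568.2 -126.   294.4] F [ 0.6  0.1 -0.7] M [ 0.01  0.01 -0.04] q6 2.08 w 85.6
[[0.665, 0.747, 0.001], [0.747, -0.665, 0.007], [0.006, -0.004, -1.0]] jaw ang -41.6
tool shift [  3.4  -8.6 176.5]
```

Call:
arm_command --pt "0.0034 -0.0086 0 0 0 0 1" --pt "0 0 0.03 0 0 0 1" --pt "0 0 0.03 0 0 0 1" --pt "0 0 0.03 0 0 0 1" --pt "0 0 0.02 0 0 0 1" --pt "0 0 0 0 0 0 1" --pt "0 0 0 0 0 0 1" --pt "0 0 0 0 0 0 1"

```text
time_s: 13.17
ee_pos: [564.2, -112.0, 184.3]
eef_rot: [[0.648, 0.762, 0.007], [0.762, -0.648, 0.008], [0.01, -0.0, -1.0]]
ft_force: [-0.6, -0.3, 0.3]
grip_width: 85.4
```

```bash
python3 st.py 564.3 -116.3 118; python3 -c "
from h import *
snap('wrist','w8.png')"
```

```text
13.17 [ 564.2 -112.   184.3] F [-0.6 -0.3  0.3] M [-0.06  0.02 -0.02] q6 2.08 w 85.4
[[0.648, 0.762, 0.007], [0.762, -0.648, 0.008], [0.01, -0.0, -1.0]] jaw ang -40.4
tool shift [-3.9  2.9 66.3]
```

View pics/w8.png

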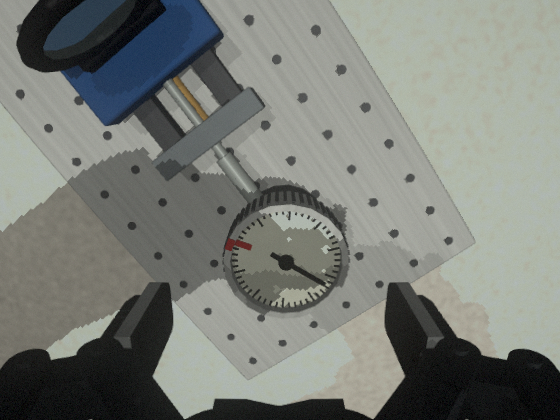

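Run:
```python
from h import *
s=load('w8.png'); print(onplane(s,[(286.5,262)],79))
```

```text
[[ 564.37614771 -117.15870309   79.        ]]
```

Call:
arm_command --pt "-0.0044 0.0033 0 0 0 0 1" --pt "0 0 0.02 0 0 0 1" --pt "0 0 0.02 0 0 0 1" --pt "0 0 0.015 0 0 0 1" --pt "0 0 0.011 0 0 0 1" --pt "0 0 0 0 0 0 1" --pt "0 0 0 0 0 0 1" --pt "0 0 0 0 0 0 1"

```text
time_s: 13.88
ee_pos: [573.5, -121.2, 128.9]
eef_rot: [[0.647, 0.762, 0.028], [0.763, -0.647, 0.002], [0.02, 0.02, -1.0]]
ft_force: [0.4, 0.1, 0.6]
grip_width: 85.4
```

```bash
python3 st.py 564.3 -117 118; python3 -c "
from h import *
snap('wrist','w9.png');snap('side','s9.png')"
```

```text
13.88 [ 573.5 -121.2  128.9] F [0.4 0.1 0.6] M [0.05 0.04 0.03] q6 2.06 w 85.4
[[0.647, 0.762, 0.028], [0.763, -0.647, 0.002], [0.02, 0.02, -1.0]] jaw ang -40.3
tool shift [-2.9 -9.9 10.7]
```

View pics/w9.png

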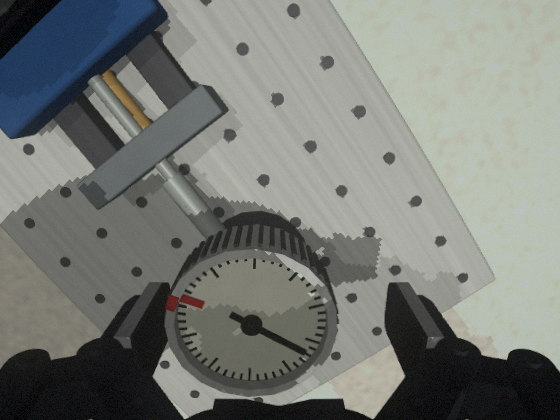

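View pics/s9.png

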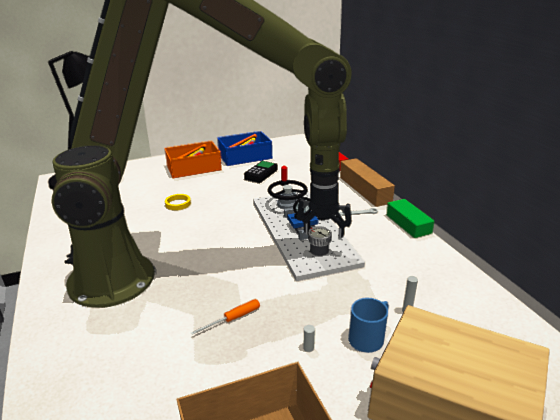

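Call:
arm_command --pt "-0.001 -0.0033 0 0.4 -0.4 0 1" --pt "-0.001 -0.0033 0 0.4 -0.4 0 1" --pt "-0.001 -0.0033 0 0.4 -0.4 0 1" --pt "0 0 0 0 0 0 1" --pt "0 0 0 0 0 0 1" --pt "0 0 0 0 0 0 1" --pt "0 0 0 0 0 0 1" --pt "0 0 0 0 0 0 1"

```text
time_s: 14.65
ee_pos: [564.6, -116.6, 131.7]
eef_rot: [[0.646, 0.763, -0.001], [0.763, -0.646, -0.001], [-0.001, 0.0, -1.0]]
ft_force: [-0.2, -0.6, -0.7]
grip_width: 85.4
```

```bash
python3 st.py 564.3 -117 118; python3 -c "
from h import *
snap('wrist','w10.png')"
```

```text
14.65 [ 564.6 -116.6  131.7] F [-0.2 -0.6 -0.7] M [ 0.   -0.01  0.05] q6 2.07 w 85.4
[[0.646, 0.763, -0.001], [0.763, -0.646, -0.001], [-0.001, 0.0, -1.0]] jaw ang -40.3
tool shift [-0.5  0.  13.7]
```

View pics/w10.png

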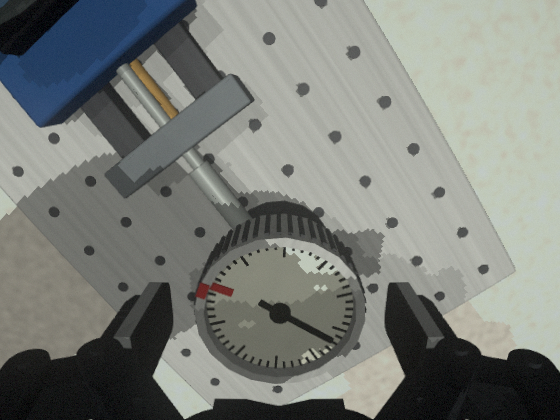

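Call:
arm_command --pt "0 0 0.004 0 0 0 1" --pt "0 0 0.004 0 0 0 1" --pt "0 0 0.004 0 0 0 1" --pt "0 0 0.003 0 0 0 1" --pt "0 0 0 0 0 0 1" --pt "0 0 0 0 0 0 1" --pt "0 0 0 0 0 0 1" --pt "0 0 0 0 0 0 1"

```text
time_s: 15.37
ee_pos: [564.0, -116.7, 114.0]
eef_rot: [[0.647, 0.763, -0.002], [0.763, -0.647, -0.001], [-0.002, -0.001, -1.0]]
ft_force: [0.9, 0.3, 0.6]
grip_width: 84.9
```

```bash
python3 st.py 564.3 -117 118
```

```text
15.37 [ 564.  -116.7  114. ] F [0.9 0.3 0.6] M [ 0.   -0.03  0.04] q6 2.07 w 84.9
[[0.647, 0.763, -0.002], [0.763, -0.647, -0.001], [-0.002, -0.001, -1.0]] jaw ang -40.3
tool shift [-0.   0.4 -4. ]
```

Positioned; close on the ring.

Call:
arm_command --pt "0 0 -0.002 0 0 0 0.6" --pt "0 0 0 0 0 0 0.3" --pt "0 0 0 0 0 0 0" --pt "0 0 0 0 0 0 0" --pt "0 0 0 0 0 0 0" --pt "0 0 0 0 0 0 0" --pt "0 0 0 0 0 0 0" --pt "0 0 0 0 0 0 0" --squeeze 25

```text
time_s: 16.03
ee_pos: [564.7, -117.2, 116.8]
eef_rot: [[0.647, 0.763, -0.001], [0.763, -0.647, -0.002], [-0.002, 0.001, -1.0]]
ft_force: [-0.0, -0.4, 0.2]
grip_width: 63.1
```

```bash
python3 st.py 564.3 -117 118; python3 -c "
from h import *
snap('wrist','w11.png')"
```

```text
16.03 [ 564.7 -117.2  116.8] F [-0.  -0.4  0.2] M [-0.14 -0.06  0.01] q6 2.07 w 63.1
[[0.647, 0.763, -0.001], [0.763, -0.647, -0.002], [-0.002, 0.001, -1.0]] jaw ang -40.3
tool shift [-0.1 -0.4 -1.2]
```

View pics/w11.png

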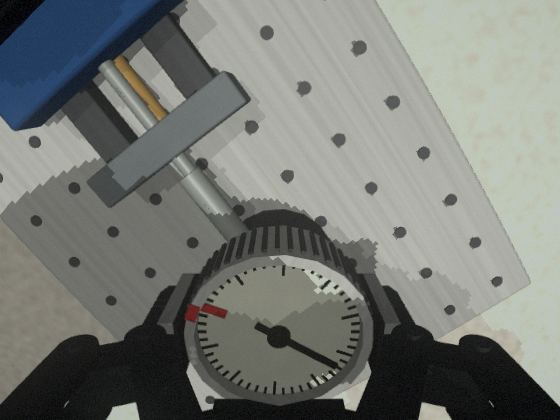

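Call:
arm_command --pt "0 0 0 0 0 -7 0" --pt "0 0 0 0 0 -7 0" --pt "0 0 0 0 0 -7 0" --pt "0 0 0 0 0 -7 0" --pt "0 0 0 0 0 -7 0" --pt "0 0 0 0 0 -7 0" --pt "0 0 0 0 0 -7 0" --pt "0 0 0 0 0 -7 0"

```text
time_s: 16.75
ee_pos: [565.0, -117.3, 116.8]
eef_rot: [[-0.293, 0.956, 0.0], [0.956, 0.293, -0.002], [-0.002, -0.0, -1.0]]
ft_force: [1.1, 0.5, -1.3]
grip_width: 63.3
```

```bash
python3 st.py 564.5 -117 117
```

```text
16.75 [ 565.  -117.3  116.8] F [ 1.1  0.5 -1.3] M [-0.03 -0.25 -0.12] q6 1.07 w 63.3
[[-0.293, 0.956, 0.0], [0.956, 0.293, -0.002], [-0.002, -0.0, -1.0]] jaw ang 17.1
tool shift [ 0.4 -0.4 -0.2]
```

Call:
arm_command --pt "0 0 0 0 0 -7 0" --pt "0 0 0 0 0 -7 0" --pt "0 0 0 0 0 -7 0" --pt "0 0 0 0 0 -7 0" --pt "0 0 0 0 0 0 0" --pt "0 0 0 0 0 0 0" --pt "0 0 0 0 0 0 0" --pt "0 0 0 0 0 0 0"

```text
time_s: 17.42
ee_pos: [565.1, -117.2, 116.8]
eef_rot: [[-0.712, 0.702, 0.001], [0.702, 0.712, -0.001], [-0.001, -0.0, -1.0]]
ft_force: [0.3, -0.4, -0.9]
grip_width: 62.9
```

```bash
python3 st.py 564.5 -117 117
```

```text
17.42 [ 565.1 -117.2  116.8] F [ 0.3 -0.4 -0.9] M [-0.05 -0.08  0.11] q6 0.57 w 62.9
[[-0.712, 0.702, 0.001], [0.702, 0.712, -0.001], [-0.001, -0.0, -1.0]] jaw ang 45.4
tool shift [ 0.6 -0.2 -0.2]
```

Call:
arm_command --pt "0 0 0 0 0 0 0.5" --pt "0 0 0 0 0 0 1" --pt "0 0 0 0 0 0 1" --pt "0 0 0 0 0 0 1" --pt "0 0 0 0 0 0 1" --pt "0 0 0 0 0 0 1" --pt "0 0 0 0 0 0 1" --pt "0 0 0 0 0 0 1"

```text
time_s: 18.08
ee_pos: [565.0, -116.8, 117.0]
eef_rot: [[-0.709, 0.705, 0.0], [0.705, 0.709, -0.0], [-0.0, 0.0, -1.0]]
ft_force: [-0.2, -0.1, 0.0]
grip_width: 85.1
```

```bash
python3 st.py 564.5 -117 117;  python3 -c "
from h import *
snap('wrist','w12.png')"
```

```text
18.08 [ 565.  -116.8  117. ] F [-0.2 -0.1  0. ] M [0.02 0.01 0.03] q6 0.58 w 85.1
[[-0.709, 0.705, 0.0], [0.705, 0.709, -0.0], [-0.0, 0.0, -1.0]] jaw ang 45.2
tool shift [ 0.2 -0.4 -0. ]
```

View pics/w12.png

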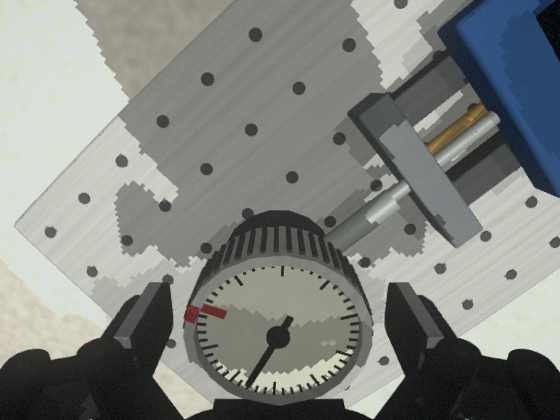

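Call:
arm_command --pt "0 0 0 0 0 7 1" --pt "0 0 0 0 0 7 1" --pt "0 0 0 0 0 7 1" --pt "0 0 0 0 0 7 1" --pt "0 0 0 0 0 7 1" --pt "0 0 0 0 0 7 1" --pt "0 0 0 0 0 7 1" --pt "0 0 0 0 0 0 1"

```text
time_s: 18.8
ee_pos: [565.0, -116.9, 117.0]
eef_rot: [[0.091, 0.996, 0.0], [0.996, -0.091, -0.0], [-0.0, 0.0, -1.0]]
ft_force: [-0.1, -0.4, 0.7]
grip_width: 85.3
```

```bash
python3 st.py 564.8 -117 117
```

```text
18.8 [ 565.  -116.9  117. ] F [-0.1 -0.4  0.7] M [-0.02 -0.02 -0.03] q6 1.46 w 85.3
[[0.091, 0.996, 0.0], [0.996, -0.091, -0.0], [-0.0, 0.0, -1.0]] jaw ang -5.2
tool shift [-0.1 -0.2  0. ]
```

Call:
arm_command --pt "0 0 0 0 0 7 1" --pt "0 0 0 0 0 7 1" --pt "0 0 0 0 0 7 1" --pt "0 0 0 0 0 7 1" --pt "0 0 0 0 0 7 1" --pt "0 0 0 0 0 2 1" --pt "0 0 0 0 0 0 1" --pt "0 0 0 0 0 0 1"

```text
time_s: 19.47
ee_pos: [565.0, -116.9, 117.0]
eef_rot: [[0.674, 0.738, 0.0], [0.738, -0.674, -0.0], [0.0, 0.0, -1.0]]
ft_force: [0.0, -0.0, 0.5]
grip_width: 85.4
```

```bash
python3 st.py 564.8 -117 117; python3 -c "
from h import *
s=snap('wrist','w13.png')
cv2.imwrite('pics/w13z.png',cv2.resize(s['image'][230:410,180:380],None,fx=4,fy=4,interpolation=2)[:600])"
```

```text
19.47 [ 565.  -116.9  117. ] F [ 0.  -0.   0.5] M [-0.06  0.03 -0.03] q6 2.11 w 85.4
[[0.674, 0.738, 0.0], [0.738, -0.674, -0.0], [0.0, 0.0, -1.0]] jaw ang -42.4
tool shift [-0.2 -0.   0. ]
```

View pics/w13z.png

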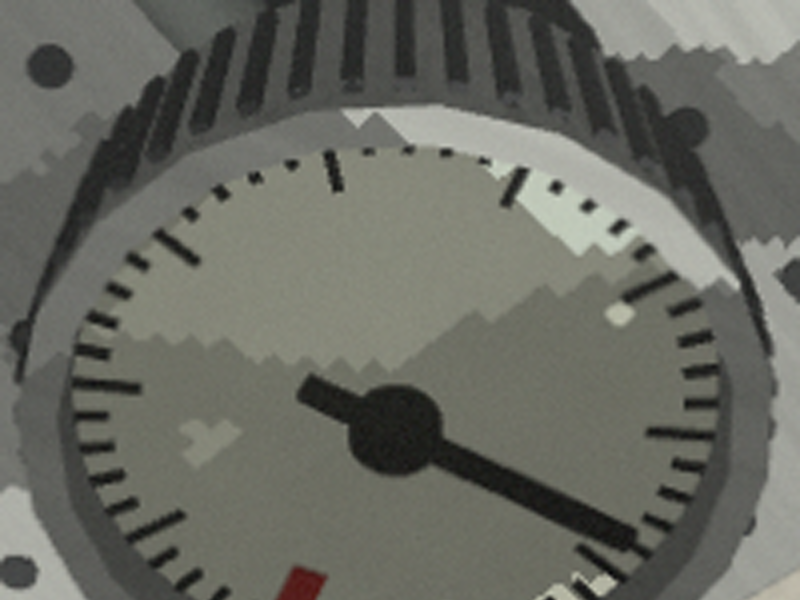

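Run:
```python
from ang import *
s=load('w13.png'); f=lambda x,y:(180+x/4-.4,230+y/4-.4)
for z in (76,79): ang(s,f(395,430),f(305,577),f(632,540),z)
hsv=cv2.cvtColor(s['image'],cv2.COLOR_BGR2HSV); m=(((hsv[...,0]<6)|(hsv[...,0]>174))&(hsv[...,1]>120)&(hsv[...,2]>40)); ys,xs=np.nonzero(m[330:400,150:400]); print(len(xs),xs.min()+150,xs.max()+150,ys.min()+330,ys.max()+330)
ang(s,f(395,430),(xs.mean()+150,ys.mean()+330),f(632,540),79)
```

```text
hub [ 562.4 -118.6] mark -159.2 18.4 tip -72.1 24.9 turn ccw 87.1
hub [ 563.9 -116.9] mark -159.2 17.9 tip -72.1 24.2 turn ccw 87.1
160 245 260 372 391
hub [ 563.9 -116.9] mark -158.1 21.6 tip -72.1 24.2 turn ccw 86.0
```

Call:
arm_command --pt "0 0 0 0 0 0 0.6" --pt "0 0 0 0 0 0 0.3" --pt "0 0 0 0 0 0 0" --pt "0 0 0 0 0 0 0" --pt "0 0 0 0 0 0 0" --pt "0 0 0 0 0 0 0" --pt "0 0 0 0 0 0 0" --pt "0 0 0 0 0 0 0" --squeeze 25

```text
time_s: 20.18
ee_pos: [565.0, -116.9, 117.2]
eef_rot: [[0.67, 0.742, 0.001], [0.742, -0.67, -0.0], [0.0, 0.001, -1.0]]
ft_force: [-0.2, 0.8, 2.3]
grip_width: 63.7
```

Call:
arm_command --pt "0 0 0 0 0 -7 0" --pt "0 0 0 0 0 -7 0" --pt "0 0 0 0 0 -7 0" --pt "0 0 0 0 0 -7 0" --pt "0 0 0 0 0 -7 0" --pt "0 0 0 0 0 -7 0" --pt "0 0 0 0 0 -7 0" --pt "0 0 0 0 0 -7 0"

```text
time_s: 20.85
ee_pos: [564.8, -116.9, 117.2]
eef_rot: [[-0.264, 0.965, 0.0], [0.965, 0.264, 0.0], [0.0, 0.0, -1.0]]
ft_force: [-0.9, 0.2, 1.2]
grip_width: 63.3
```

```bash
python3 st.py 564.8 -117 117
```

```text
20.85 [ 564.8 -116.9  117.2] F [-0.9  0.2  1.2] M [ 0.01  0.   -0.13] q6 1.1 w 63.3
[[-0.264, 0.965, 0.0], [0.965, 0.264, 0.0], [0.0, 0.0, -1.0]] jaw ang 15.3
tool shift [-0.1 -0.   0.2]
```

Call:
arm_command --pt "0 0 0 0 0 -7 0" --pt "0 0 0 0 0 -7 0" --pt "0 0 0 0 0 -7 0" --pt "0 0 0 0 0 -6.5 0" --pt "0 0 0 0 0 0 0" --pt "0 0 0 0 0 0 0" --pt "0 0 0 0 0 0 0" --pt "0 0 0 0 0 0 0"

```text
time_s: 21.52
ee_pos: [564.7, -116.9, 117.2]
eef_rot: [[-0.687, 0.726, 0.0], [0.726, 0.687, 0.0], [-0.0, 0.0, -1.0]]
ft_force: [-0.6, -0.9, 1.1]
grip_width: 63.3
```

```bash
python3 st.py 564.8 -117 117; python3 -c "
from h import *
s=snap('wrist','w14.png')
cv2.imwrite('pics/w14z.png',cv2.resize(s['image'][270:420,180:380],None,fx=4,fy=4,interpolation=2)[:600])"
```

```text
21.52 [ 564.7 -116.9  117.2] F [-0.6 -0.9  1.1] M [0.02 0.02 0.12] q6 0.61 w 63.3
[[-0.687, 0.726, 0.0], [0.726, 0.687, 0.0], [-0.0, 0.0, -1.0]] jaw ang 43.4
tool shift [-0.1 -0.   0.2]
```

View pics/w14z.png

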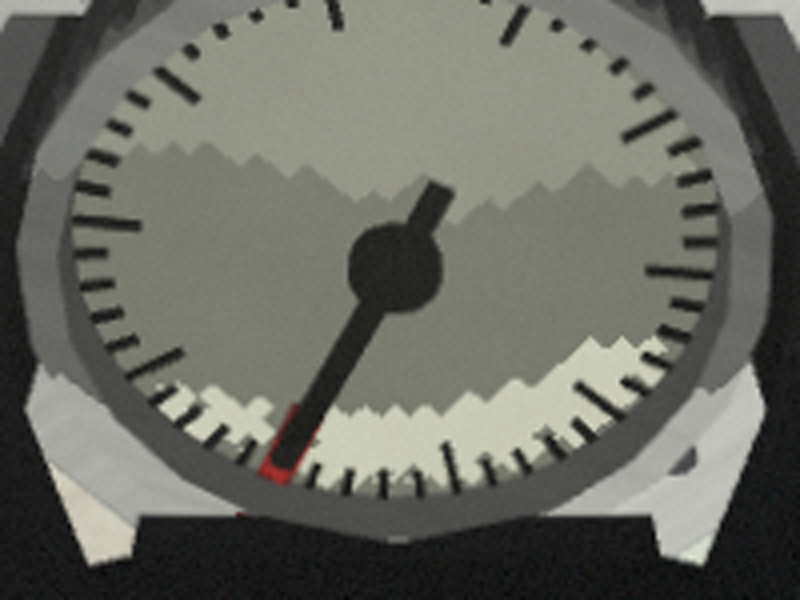

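The pointer tip at (288,465) in the crop lies right over the red mark. I'll open and lift straight up.

Call:
arm_command --pt "0 0 0 0 0 0 0.5" --pt "0 0 0 0 0 0 1" --pt "0 0 0 0 0 0 1" --pt "0 0 0 0 0 0 1" --pt "0 0 0 0 0 0 1" --pt "0 0 -0.01 0 0 0 1" --pt "0 0 -0.01 0 0 0 1" --pt "0 0 -0.01 0 0 0 1"

```text
time_s: 22.23
ee_pos: [563.0, -116.5, 147.0]
eef_rot: [[-0.685, 0.729, -0.004], [0.729, 0.685, 0.001], [0.004, -0.003, -1.0]]
ft_force: [-0.6, -0.5, -0.4]
grip_width: 85.7
```

Call:
arm_command --pt "0 0 -0.025 0 0 0 1" --pt "0 0 -0.03 0 0 0 1" --pt "0 0 -0.03 0 0 0 1" --pt "0 0 -0.03 0 0 0 1" --pt "0 0 -0.03 0 0 0 1" --pt "0 0 0 0 0 0 1" --pt "0 0 0 0 0 0 1" --pt "0 0 0 0 0 0 1"

```text
time_s: 22.9
ee_pos: [564.3, -116.8, 311.4]
eef_rot: [[-0.685, 0.729, 0.007], [0.729, 0.685, -0.001], [-0.006, 0.004, -1.0]]
ft_force: [0.4, 0.2, -0.7]
grip_width: 85.3
```

```bash
python3 st.py 564.8 -117 117; python3 -c "
from h import *
s=snap('wrist','w15.png'); x,y=map(int,proj(s,[564.3,-117,79])[0]); print(x-60,y-50)
cv2.imwrite('pics/w15z.png',cv2.resize(s['image'][y-50:y+50,x-60:x+60],None,fx=6,fy=6,interpolation=2))
snap('scene','s15.png')"
```

```text
22.9 [ 564.3 -116.8  311.4] F [ 0.4  0.2 -0.7] M [ 0.02 -0.02 -0.03] q6 0.61 w 85.3
[[-0.685, 0.729, 0.007], [0.729, 0.685, -0.001], [-0.006, 0.004, -1.0]] jaw ang 43.2
tool shift [  0.6  -0.6 194.4]
217 138
```

View pics/w15z.png

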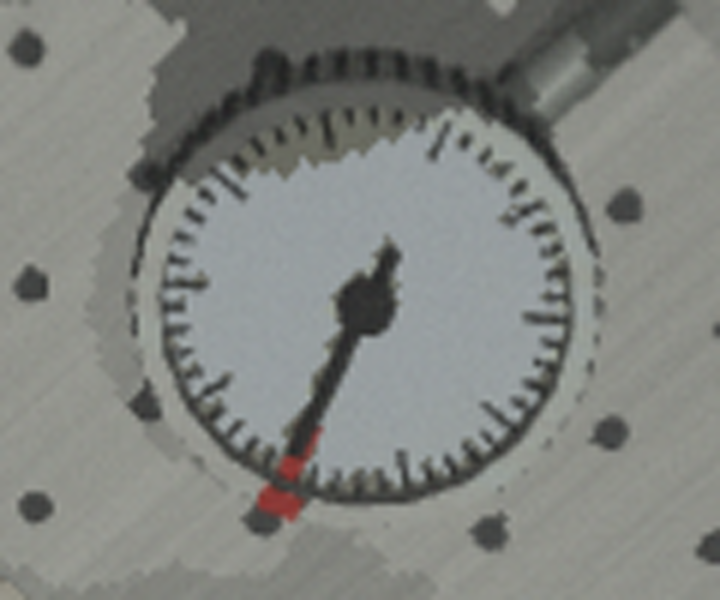

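View pics/s15.png

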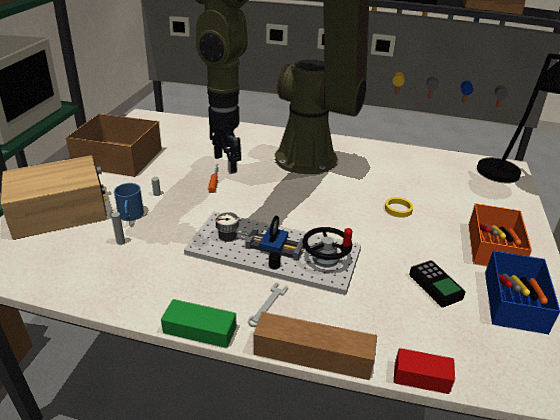

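```bash
python3 -c "
from rig import env
print(env.hand_in())"
```

```text
the job is handed in; nothing more can be done
None
```

The lens stage is homed and the dial is zeroed. I handed the job in at about 23 s, and the hand-in gives no verdict, so what follows is from my own checks.

- **Stop:** I carried the handle about 449° (1.25 turns) clockwise. It then stalled with the push rising to about 20 N, and I took that as the stop.
- **Back-off:** I turned the wheel back about 90–93°, measured from the arm's position on the handle. My first back-off went to about 95°, so I eased it clockwise slightly before letting go. A picture afterwards showed the handle at nearly the same angle as at the start, which fits.
- **Dial ring:** I turned it about 171° anticlockwise in two grips. After I let go and raised the arm, the last picture showed the red mark at the pointer tip. The offset was at most about 3°, roughly 1.2 mm against the 3 mm allowed.
- **Everything else:** In the last scene picture the loose objects and the carriage look where they were, and the arm is clear of everything. I judged that by eye and did not measure it.

**Disagreement:** dial-to-wheel distance came out as about 294 mm against the stated 290 mm. I used the wheel centre fitted from the cranking path, so the back-off angle could be off by a few degrees, well inside the 20° allowed.

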